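# Count two pouring plugs onto the ware board

## Robot

A 6-joint arm with a two-finger parallel gripper is mounted at the origin on the work surface; the furniture and walls round the work are solid. World frame = base frame: x ahead of the robot, y to its left, z up, the work surface at z = 0. Lengths are in mm, angles in rad, forces in N, time in s.
With the tool pointing down it reaches from about 300 to 1000 mm from the base axis. Payload 5.1 kg.
Tool frame: the origin (TCP) lies at the very end of the fingers, on their centre line; the grasp point (between the pads) lies 19 mm behind it; z points along the fingers, y is the direction in which the jaws open and shut (so a half turn about z gives the same grasp; the last joint's range is limited). The gripper opens to 95 mm and grips with 3 to 60 N. Pads are 20 mm wide; open, the fingers measure 119 mm over their backs; the gripper's body (75 mm by 180 mm) begins 59 mm behind the grasp point.
Start: joints at [-1.241, 0.124, 1.65, -0, 1.367, -0.083], TCP at [260.732, -595.402, 214.656] pointing down, gripper open.
Joint ranges: [-2.61, 2.61], [-1.02, 2.33], [0.03, 2.71], [-1.35, 4.49], [0.32, 2.68], [-2.91, 2.91]. Speed limits (rad/s): [2.57, 2.57, 3.14, 3.14, 3.14, 3.14].

## Interface

Orientations are given as a unit quaternion [w, x, y, z].
In Python, from workcell import env gives the robot as it stands. The module is installed in compiled form; this text tells all that it offers.
- The arm moves only by the tool play_rows, never from a script. Its argument "increments" is a list of rows, each a list of 3 entries, a list of its own where there are three numbers: the finger opening in mm, from 0 to 95.1, then the shift along the tool's x, y, z in mm, then the turn about the tool's z in rad. A call has 1 to 8 rows; each row shifts and turns the commanded pose from where the row before left it, along the tool's axes as they then stand; what a row does not reach is not made up. A row lasts 1/8 s, in which the tool goes at most 62.5 mm and 10.7 degrees, less where a joint would pass 70% of its speed; a pose out of reach is approached as far as the arm can. A call is refused whole if a number of a shift passes 62.5 or a number of a turn 0.188, either way. A call with a gripper value outside its range is refused whole. The fingers move at their own pace and stop on an object; "grip_force" is the grip in N (left out, the last holds). Time passes only in rows, so rows that do not move let the fingers close. It gives the time, the measured TCP pose, the force and the opening at its end, in the units of the state.
- env.sense(): the state, without advancing time (a new reading comes with each control period).
- env.capture(name): name is "scene" or "top" or "wrist"; returns a dict with "pixels" (384x512x3 uint8, red, green, blue), "intrinsics" (3x3 intrinsics, pixels), "rvec" (rotation vector, rad) and "tvec" (3), from world to camera coordinates, as OpenCV has them. Camera axes: x right, y down, z forward; pixel columns grow to the right and rows downward; lengths in mm; the calibration is good to about 2 mm. A picture is of the moment at which its call begins. There is no depth.
- env.sign_off(): hands the job in, once; it reports no verdict.
The state is a dict: "time_s": time; "qpos": joint angles; "qd": joint speeds; "tau": joint torques, N m; "tool_pos": TCP position; "orientation": TCP orientation; "ft_force": force on the tool from outside, world axes, zero at the start; "ft_torque": the same for the moment, N m; "width": finger opening in mm.
Only numpy, scipy, OpenCV 4.12 (cv2) and the standard library are available. Lean on these libraries where they do the work, as an engineer would, in place of code of your own. Each camera call takes 0.05 s, during which the arm holds its last target.

## Task

The next mould has two pouring holes. Count out exactly two of the three small white plaster plugs onto the ware board, standing upright on its bare wood beside the beaker, and leave the third plug where it stands on the bench.

Things in the scene. Friction and masses are not known exactly. Their poses are not given: they have to be found in the camera images.
- ware_board: flat brown wooden ware board, 150 mm (its x) by 300 mm (its y) by 16 mm thick, fixed flat on the bench. Origin: centre of its underside; x across, y along its length, z up; its top is 16 mm above the origin. A grey clay beaker, 78 mm across and 83 mm tall, is fixed on it with its centre at y = -105 mm, x = 0; the wood from y = -60 to y = +150 mm is bare. Other fixed things beyond the board's +x side (a mug, a cup, a plaster ring) are up to 95 mm tall.
- plug_a: one of three alike loose white plaster plugs: upright cylinder 38 mm across, 38 mm tall, edges slightly rounded, about 45 g. Origin: centre of its underside, on the bench; z up. The plugs and a fixed flat white tin (70 mm across, 28 mm tall, not a plug) stand at the corners of a rough square along the world axes; 25 mm or more is clear round each, and nothing within 45 mm is taller.
- plug_b: one of three alike loose white plaster plugs: upright cylinder 38 mm across, 38 mm tall, edges slightly rounded, about 45 g. Origin: centre of its underside, on the bench; z up. The plugs and a fixed flat white tin (70 mm across, 28 mm tall, not a plug) stand at the corners of a rough square along the world axes; 25 mm or more is clear round each, and nothing within 45 mm is taller.
- plug_c: one of three alike loose white plaster plugs: upright cylinder 38 mm across, 38 mm tall, edges slightly rounded, about 45 g. Origin: centre of its underside, on the bench; z up. The plugs and a fixed flat white tin (70 mm across, 28 mm tall, not a plug) stand at the corners of a rough square along the world axes; 25 mm or more is clear round each, and nothing within 45 mm is taller.
Things that resemble listed ones, but are neither listed nor needed, are in the scene too. Leave any blue or orange look-alike of the plug_a alone.

How it is judged (in metres and radians):
At the end, for the whole second after the job is handed in: Any two of the three plugs stand at rest upright (within 10 degrees) directly on the board's bare wood (centre at least 7 mm inside the edges, height within 6 mm of the board's top); the remaining plug still stands upright within 20 mm of where it started (((distance of plug_a from where it was at the start of the episode below 0.02 m and angle between each of plug_a, plug_b, plug_c's own z axis and vertical below 0.17 rad and linear speed of each of plug_a, plug_b, plug_c below 0.02 m/s and x of plug_b in the frame of ware_board between -0.068 and 0.068 m and y of plug_b in the frame of ware_board between -0.05 and 0.143 m and z of plug_b in the frame of ware_board between 0.01 and 0.022 m and x of plug_c in the frame of ware_board between -0.068 and 0.068 m and y of plug_c in the frame of ware_board between -0.05 and 0.143 m and z of plug_c in the frame of ware_board between 0.01 and 0.022 m) or (x of plug_a in the frame of ware_board between -0.068 and 0.068 m and y of plug_a in the frame of ware_board between -0.05 and 0.143 m and z of plug_a in the frame of ware_board between 0.01 and 0.022 m and angle between each of plug_a, plug_b, plug_c's own z axis and vertical below 0.17 rad and linear speed of each of plug_a, plug_b, plug_c below 0.02 m/s and distance of plug_b from where it was at the start of the episode below 0.02 m and x of plug_c in the frame of ware_board between -0.068 and 0.068 m and y of plug_c in the frame of ware_board between -0.05 and 0.143 m and z of plug_c in the frame of ware_board between 0.01 and 0.022 m) or (x of plug_a in the frame of ware_board between -0.068 and 0.068 m and y of plug_a in the frame of ware_board between -0.05 and 0.143 m and z of plug_a in the frame of ware_board between 0.01 and 0.022 m and angle between each of plug_a, plug_b, plug_c's own z axis and vertical below 0.17 rad and linear speed of each of plug_a, plug_b, plug_c below 0.02 m/s and x of plug_b in the frame of ware_board between -0.068 and 0.068 m and y of plug_b in the frame of ware_board between -0.05 and 0.143 m and z of plug_b in the frame of ware_board between 0.01 and 0.022 m and distance of plug_c from where it was at the start of the episode below 0.02 m))); the robot touches nothing.
It also fails if it takes over 40 s, if anything falls off the work surface, if the arm or the gripper's body presses on something with over 40 N, if the wrist force passes 120 N, or if a joint passes its speed limit or range.

## Working session

There is one attempt and no reset: what is moved stays moved. The work goes in short steps, Python scripts to look and compute and a tool call to move; the robot and the scene stay as the last step left them, time stands still between calls to the robot, and variables do not carry over. Pictures are saved under pics/ and viewed, and the job is handed in when it is done.

Besides the shell and the picture viewer there is one more tool, called after "Call:" as name(argument=value, ...), one argument or row to a line, values as JSON. play_rows: Moves the arm, as the interface text tells. Its arguments: {"type":"object","properties":{"increments":{"type":"array"},"grip_force":{"type":"number"}},"required":["increments"]}

```bash
mkdir -p pics
cat > h.py <<'E'
import numpy as np, cv2
from workcell import env
def cap(n,f=None):
    c=env.capture(n)
    if f: cv2.imwrite('pics/'+f,c['pixels'][:,:,::-1])
    np.savez('/tmp/'+n+'.npz',**{k:np.array(v) for k,v in c.items()})
    return c
def ray(c,u,v,z):
    R=cv2.Rodrigues(np.array(c['rvec'],float).reshape(3))[0];t=np.array(c['tvec'],float).reshape(3)
    d=R.T@np.linalg.inv(np.array(c['intrinsics']))@np.array([u,v,1.]);o=-R.T@t
    return o+d*(z-o[2])/d[2]
def proj(c,p):
    return cv2.projectPoints(np.array(p,float).reshape(-1,3),np.array(c['rvec'],float),np.array(c['tvec'],float),np.array(c['intrinsics'],float),None)[0].reshape(-1,2)
E
python3 - <<'E'
from h import *
for n in ['top','scene','wrist']:
    c=cap(n,n+'0.png'); R=cv2.Rodrigues(np.array(c['rvec'],float))[0]; print(n,(-R.T@np.array(c['tvec']).reshape(3)).round(),R.round(2).tolist())
print(env.sense())
E
```

```text
top [465. 130. 949.] [[0.01, -1.0, 0.01], [-1.0, -0.01, -0.03], [0.03, -0.01, -1.0]]
scene [286. 586. 760.] [[-0.9, -0.44, 0.01], [-0.37, 0.75, -0.55], [0.23, -0.5, -0.84]]
wrist [ 332. -563.  383.] [[0.4, -0.92, -0.0], [-0.88, -0.39, 0.28], [-0.26, -0.11, -0.96]]
{'time_s': 0.15, 'qpos': array([-1.24062184e+00,  1.24357348e-01,  1.65136083e+00,  2.81755197e-05,
        1.36748658e+00, -8.26425505e-02]), 'qd': array([ 0.00048585, -0.00163138, -0.0030941 , -0.00100143,  0.00028588,
       -0.00128503]), 'tau': array([ 7.03802816e-04, -4.18193364e+01, -3.60470617e+01,  7.74965901e-02,
        4.69069497e-02, -9.95672690e-05]), 'tool_pos': array([ 260.56828176, -594.94452331,  213.667786  ]), 'orientation': array([-8.01585062e-04,  9.78773553e-01,  2.04943120e-01, -8.58169913e-05]), 'ft_force': array([ 0.14946376, -0.44029286, -0.16326308]), 'ft_torque': array([ 0.02920037,  0.00258752, -0.03207604]), 'width': 95.19798067313715}
```

```bash
sleep 1
```

```text
(no output)
```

View pics/top0.png

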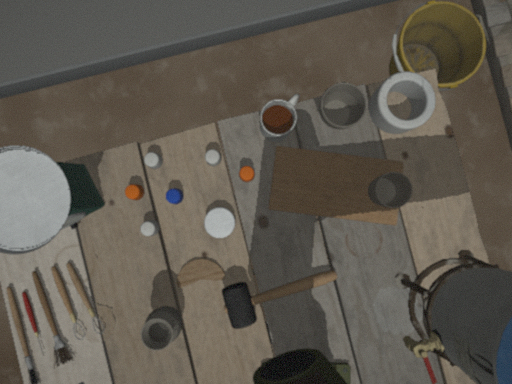

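View pics/scene0.png

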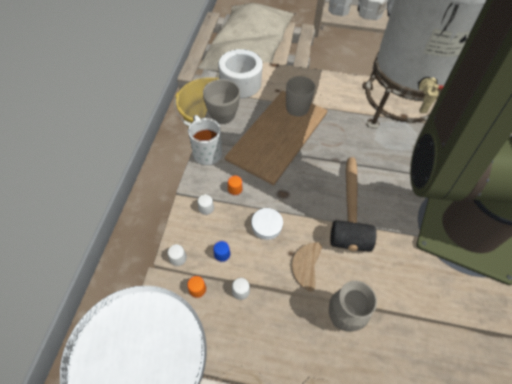

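View pics/wrist0.png

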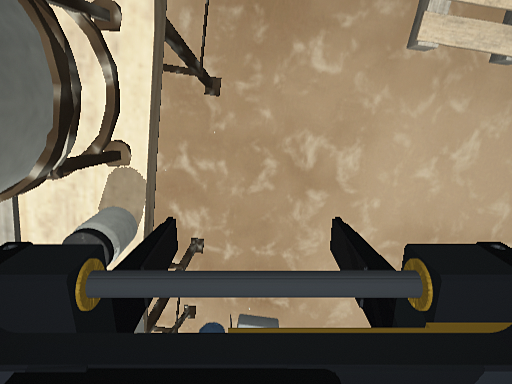

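Top view: the white plugs are at about (152,160), (212,157) and (148,229), and the flat white tin is at (220,223), so the three plugs and the tin form the square. The look-alikes are orange at (134,192) and (247,174) and blue at (174,196). The board is around (340,180), with the beaker at (390,190). Next I'll measure these and make an enlarged crop.

```bash
cat > m.py <<'E'
from h import *
def white(c,boxes,z,name):
    hsv=cv2.cvtColor(c['pixels'],cv2.COLOR_RGB2HSV)
    m=((hsv[...,1]<45)&(hsv[...,2]>150)).astype(np.uint8)
    n,l,s,ce=cv2.connectedComponentsWithStats(m)
    for i in range(1,n):
        if 40<s[i,4]<2500:
            print(name,ce[i].round(1),s[i].tolist(),ray(c,*ce[i],z).round(1))
E
python3 - <<'E'
from m import *
T=dict(np.load('/tmp/top.npz'));S=dict(np.load('/tmp/scene.npz'))
white(T,0,38,'top');white(S,0,38,'scene')
hsv=cv2.cvtColor(T['pixels'],cv2.COLOR_RGB2HSV)
for p in [(152,160),(300,170),(262,170),(330,240),(260,150),(340,210),(400,165),(395,220)]: print(p,hsv[p[1],p[0]])
cr=lambda a,x0,x1,y0,y1,f:cv2.resize(a[y0:y1,x0:x1,::-1],None,fx=f,fy=f,interpolation=cv2.INTER_CUBIC)
cv2.imwrite('pics/crop_t.png',cr(T['pixels'],115,265,135,250,5))
cv2.imwrite('pics/crop_b.png',cr(T['pixels'],250,430,130,240,4))
E
```

```text
top [399.5 101.3] [380, 73, 51, 55, 628] [ 705.1 -206.    38. ]
top [211.7 157.2] [206, 151, 12, 12, 104] [571.2 220.1  38. ]
top [150.8 160.1] [145, 155, 12, 11, 103] [562.6 357.5  38. ]
top [219.1 222.7] [205, 208, 29, 30, 690] [423.2 201.   38. ]
top [146.9 229.2] [141, 223, 13, 13, 115] [406.7 363.   38. ]
scene [350.   16.4] [322, 0, 65, 27, 454] [ 502.3 -640.1   38. ]
scene [378.2   1. ] [369, 0, 18, 4, 48] [ 441.7 -778.7   38. ]
scene [200.2  49.9] [179, 13, 46, 68, 854] [ 864.2 -250.2   38. ]
scene [302.8  32.1] [292, 26, 22, 16, 147] [ 613.1 -482.5   38. ]
scene [297.8  60.6] [286, 54, 24, 14, 121] [ 572.6 -339.7   38. ]
scene [326.5 165.7] [306, 159, 34, 16, 237] [357.2   3.6  38. ]
scene [382.  176.6] [358, 167, 53, 21, 679] [225.9 -25.2  38. ]
scene [224.1 250.7] [213, 239, 19, 25, 78] [475.  314.2  38. ]
scene [177.5 254.3] [168, 243, 20, 25, 352] [558.6 364.7  38. ]
scene [241.7 287.9] [233, 277, 21, 24, 332] [405.3 369.4  38. ]
scene [352.9 288. ] [341, 280, 37, 28, 197] [205.7 271.5  38. ]
scene [367.7 317.3] [360, 311, 15, 13, 63] [162.6 314.2  38. ]
scene [297.6 319.7] [286, 317, 23, 7, 54] [281.8 377.9  38. ]
scene [407.7 357.2] [398, 353, 19, 10, 56] [ 77.2 351.4  38. ]
scene [428.9 361.8] [419, 359, 21, 7, 59] [ 41.  342.2  38. ]
scene [446.6 377.5] [432, 372, 27, 12, 94] [  7.6 354.2  38. ]
(152, 160) [ 36   8 155]
(300, 170) [20 92 75]
(262, 170) [30 27 75]
(330, 240) [ 19  20 100]
(260, 150) [ 19  24 117]
(340, 210) [18 81 76]
(400, 165) [18 91 76]
(395, 220) [ 15  98 122]
```

View pics/crop_t.png

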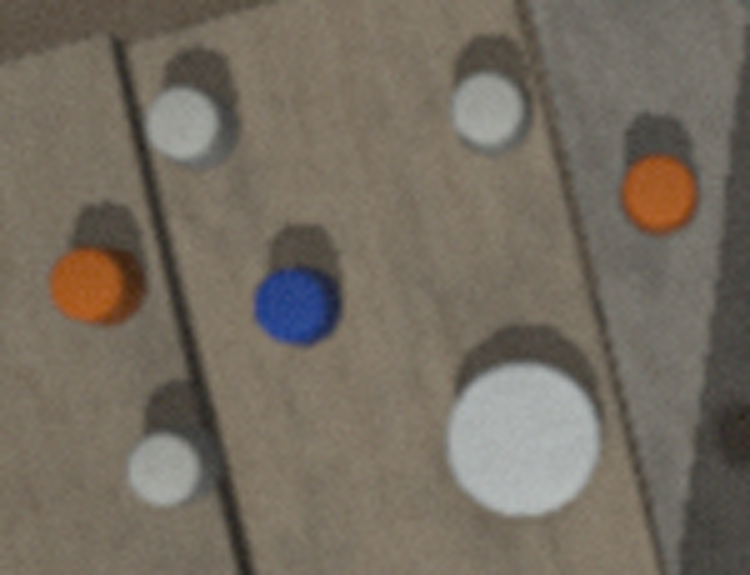

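View pics/crop_b.png

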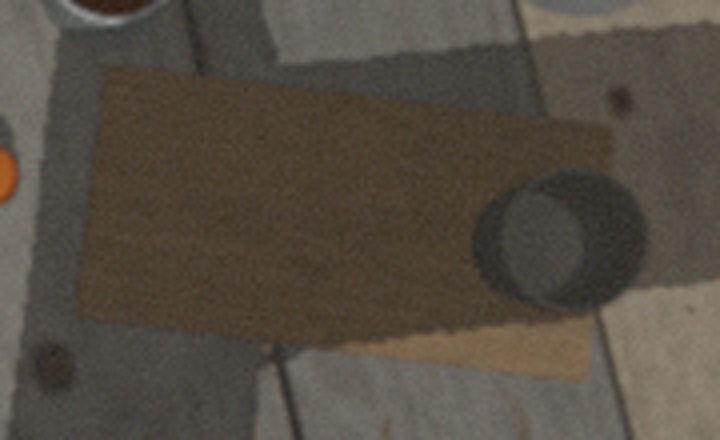

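The crop confirms the three plugs as plain white cylinders. By size the large disc is the tin, and the orange and blue ones are the decoys. Before moving I'll check the urn between the arm's start and the work, since its height matters for the route.

Run:
```python
from h import *
T=dict(np.load('/tmp/top.npz'));S=dict(np.load('/tmp/scene.npz'))
cr=lambda a,x0,x1,y0,y1,f:cv2.resize(a[y0:y1,x0:x1,::-1],None,fx=f,fy=f,interpolation=cv2.INTER_CUBIC)
a=cr(T['pixels'],380,512,230,384,3);b=cr(S['pixels'],320,512,0,150,3)
im=np.zeros((462,396+576+0,3),np.uint8)
a=cv2.resize(a,(330,385));b=cv2.resize(b,(460,360))
im=np.zeros((390,795,3),np.uint8);im[:385,:330]=a;im[:360,333:793]=b
cv2.imwrite('pics/urn.png',im)
co=[(275.7,146.3),(268.8,208.9),(402.6,161.6),(396.4,224.6)]
P=[ray(T,*p,16) for p in co];print(np.round(P,1))
for i,j in [(0,1),(0,2),(2,3),(1,3)]: print(i,j,np.linalg.norm(P[i]-P[j]).round(1))
# beaker rim
for z in (0,99): print('beaker',z,ray(T,389.5,190,z).round())
```

```text
[[ 601.1   74.1   16. ]
 [ 455.6   88.4   16. ]
 [ 569.6 -221.6   16. ]
 [ 423.2 -207.5   16. ]]
0 1 146.2
0 2 297.4
2 3 147.1
1 3 297.7
beaker 0 [ 504. -197.    0.]
beaker 99 [ 500. -163.   99.]
```

View pics/urn.png

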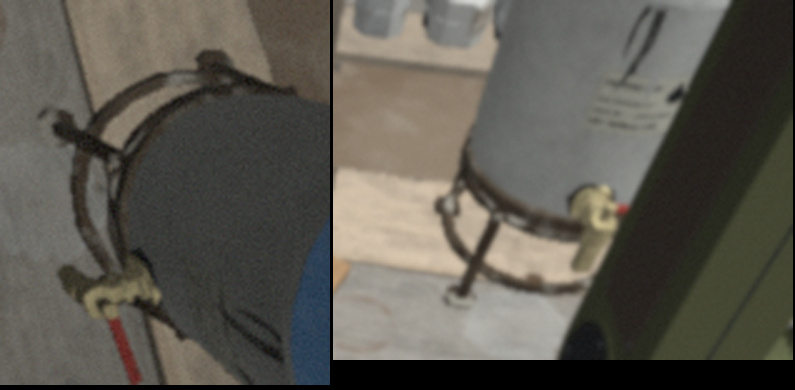

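Run:
```python
from h import *
T=dict(np.load('/tmp/top.npz'));S=dict(np.load('/tmp/scene.npz'));W=dict(np.load('/tmp/wrist.npz'))
for n,c,ps in [('T',T,[(400,277),(465,254)]),('S',S,[(373,124),(368,86)]),('W',W,[(120,155),(110,15)])]:
    for p in ps: print(n,p,ray(c,*p,0).round())
print('nadir',proj(T,[465,130,0]), proj(T,[[260,-595,214],[0,0,0],[0,0,400]]))
cl=lambda a:cv2.convertScaleAbs(a[...,::-1],alpha=2.0)
a=cv2.resize(cl(T['pixels'])[220:384,370:512],None,fx=2.8,fy=2.8,interpolation=cv2.INTER_CUBIC)
b=cv2.resize(cl(W['pixels'])[0:260,0:230],None,fx=1.7,fy=1.7,interpolation=cv2.INTER_CUBIC)
im=np.zeros((462,800,3),np.uint8);im[:a.shape[0],:a.shape[1]]=a;im[:b.shape[0],405:405+b.shape[1]]=b
cv2.imwrite('pics/urn2.png',im);print(a.shape,b.shape)
```

```text
T (400, 277) [ 300. -222.    0.]
T (465, 254) [ 355. -375.    0.]
S (373, 124) [ 294. -225.    0.]
S (368, 86) [ 351. -373.    0.]
W (120, 155) [ 202. -432.    0.]
W (110, 15) [ 352. -375.    0.]
nadir [[250.87517029 204.60971396]] [[647.89897068 322.58275889]
 [304.26586498 405.96181687]
 [344.0271219  556.42465205]]
(459, 398, 3) (442, 391, 3)
```

View pics/urn2.png

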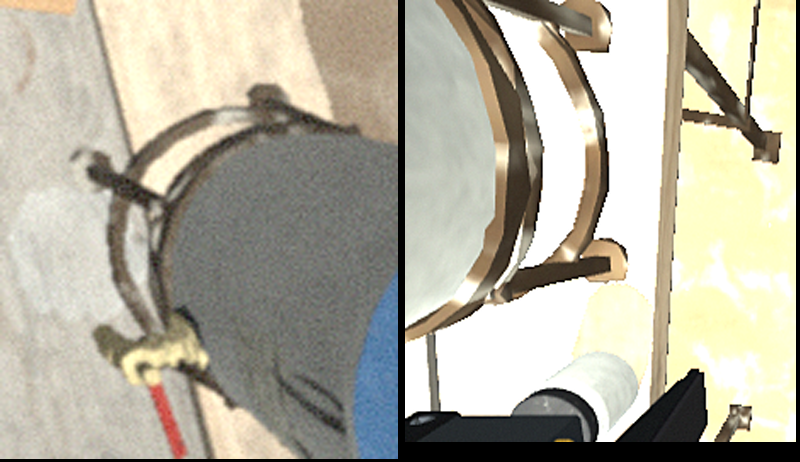

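The urn stands at about (251,-327), with feet roughly 116 mm from its centre and a top near z≈370. I'll raise the arm well clear and swing round at a large radius.

Call:
play_rows(
  increments=[
    [60,[0,0,-40],0],
    [60,[0,0,-50],0],
    [60,[0,0,-50],0],
    [60,[0,0,-50],0],
    [60,[0,0,-40],0],
  ],
)

```text
time_s: 0.78
tool_pos: [260.7, -595.4, 446.9]
orientation: [0.001, 0.979, 0.205, 0.0]
ft_force: [0.3, -0.3, 0.3]
width: 60.5
```

Call:
play_rows(
  increments=[
    [60,[44,-9,0],0],
    [60,[44,-9,0],0],
    [60,[44,-9,0],0],
    [60,[44,-9,0],0],
    [60,[44,-9,0],0],
    [60,[44,-9,0],0],
  ],
)

```text
time_s: 1.52
tool_pos: [481.9, -439.0, 444.2]
orientation: [-0.0, 0.979, 0.205, -0.0]
ft_force: [-0.2, 0.0, -0.3]
width: 59.8
```

Call:
play_rows(
  increments=[
    [60,[36,-32,0],0],
    [60,[36,-32,0],0],
    [60,[36,-32,0],0],
    [60,[36,-32,0],0],
    [60,[36,-32,0],0],
    [60,[36,-32,0],0],
  ],
)

```text
time_s: 2.28
tool_pos: [602.1, -176.0, 444.2]
orientation: [-0.0, 0.979, 0.205, -0.0]
ft_force: [1.0, -0.4, 0.0]
width: 60.2
```

Call:
play_rows(
  increments=[
    [60,[0,0,0],0.138],
    [60,[0,0,0],0.138],
    [60,[0,0,0],0.137],
    [60,[0,0,0],0],
  ],
)

```text
time_s: 2.78
tool_pos: [601.7, -177.4, 444.2]
orientation: [-0.0, 1.0, 0.001, -0.0]
ft_force: [0.5, 0.0, -0.0]
width: 60.4
```

Run:
```python
from h import *
s=env.sense();print(s['qpos'].round(3),s['tool_pos'].round(1),s['orientation'].round(4))
```

```text
[-0.372  0.03   1.372 -0.     1.74   1.197] [ 601.7 -177.4  444.2] [-1.e-04  1.e+00  8.e-04 -4.e-04]
```

Call:
play_rows(
  increments=[
    [60,[-5,-50,0],0],
    [60,[-5,-50,0],0],
    [60,[-5,-50,0],0],
    [60,[-5,-50,0],0],
    [60,[-5,-50,30],0],
    [60,[-5,-50,50],0],
    [60,[-5,-50,50],0],
    [60,[-5,-47,50],0],
  ],
)

```text
time_s: 3.78
tool_pos: [563.0, 204.8, 279.8]
orientation: [-0.0, 1.0, 0.001, 0.0]
ft_force: [0.8, -0.1, 0.5]
width: 59.9
```

Call:
play_rows(
  increments=[
    [60,[0,0,34],0],
    [60,[0,0,30],0],
    [60,[0,0,0],0],
  ],
)

```text
time_s: 4.15
tool_pos: [561.5, 203.0, 213.6]
orientation: [0.001, 1.0, 0.001, -0.003]
ft_force: [0.4, 0.1, -0.2]
width: 59.9
```

Run:
```python
from h import *
s=env.sense();print(s['tool_pos'].round(1),s['time_s'])
W=cap('wrist','w1.png');T=cap('top','t1.png')
print(proj(W,[[571,220,38],[571,220,0],[563,357,38]]).round(), proj(W,[s['tool_pos']]))
```

```text
[561.5 203.  213.6] 4.15
[[239. 161.]
 [240. 155.]
 [122. 168.]] [[254.22541136 233.16441584]]
```

View pics/w1.png

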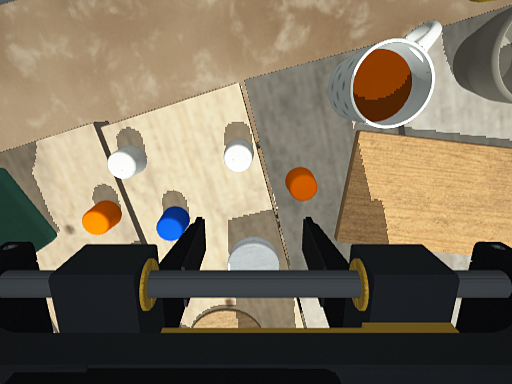

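The wrist view shows plug 2's top at about (238,155) and plug 1's at (122,162). Both agree with the top camera's predictions of (239,161) and (122,168). I'll refine the positions now.

Run:
```python
from m import *
W=dict(np.load('/tmp/wrist.npz'))
hsv=cv2.cvtColor(W['pixels'],cv2.COLOR_RGB2HSV)
m=((hsv[...,1]<25)&(hsv[...,2]>225)).astype(np.uint8)
n,l,s,ce=cv2.connectedComponentsWithStats(m)
for i in range(1,n):
    if s[i,4]>200 and ce[i][1]<200: 
        print(s[i].tolist(),ce[i].round(1),ray(W,*ce[i],38).round(1), 'ext',ray(W,s[i,0],ce[i][1],38).round(1),ray(W,s[i,0]+s[i,2],ce[i][1],38).round(1))
im=np.vstack([cv2.resize(W['pixels'][130:190,90:270,::-1],None,fx=4,fy=4),cv2.resize(cv2.cvtColor(m*255,cv2.COLOR_GRAY2BGR)[130:190,90:270],None,fx=4,fy=4)])
cv2.imwrite('pics/w1c.png',im)
```

```text
[354, 25, 88, 103, 967] [410.6  63. ] [677.6  35.5  38. ] ext [677.5  96.   38. ] [677.6   1.9  38. ]
[224, 145, 28, 27, 576] [237.6 158.3] [574.4 221.6  38. ] ext [574.3 237.4  38. ] [574.4 204.8  38. ]
[108, 153, 27, 26, 561] [121.  165.2] [566.  358.1  38. ] ext [566.  373.3  38. ] [566.  341.8  38. ]
```

View pics/w1c.png

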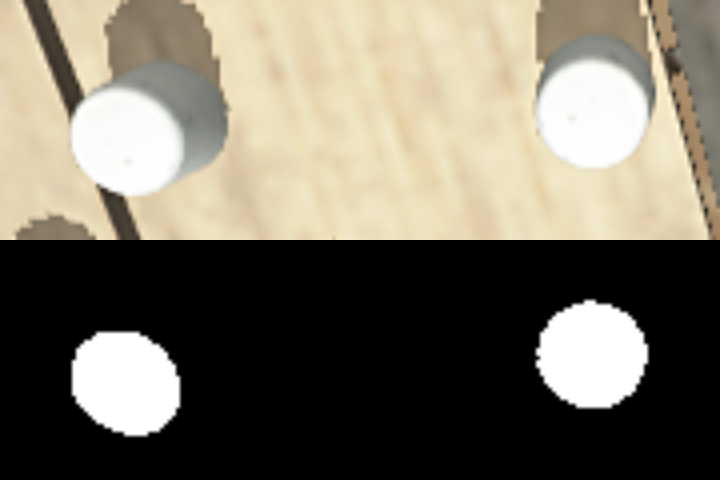

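Call:
play_rows(
  increments=[
    [62,[11.5,-18,0],0],
    [62,[0,0,50],0],
    [62,[0,0,50],0],
    [62,[0,0,40],0],
    [62,[0,0,0],0],
  ],
)

```text
time_s: 4.88
tool_pos: [573.6, 220.7, 75.2]
orientation: [0.001, 1.0, 0.0, -0.002]
ft_force: [-0.2, 0.8, 0.9]
width: 62.2
```

Run:
```python
from m import *
s=env.sense();print(s['tool_pos'].round(1),s['width'],s['ft_force'])
W=cap('wrist','w2.png')
```

```text
[573.6 220.7  75.2] 62.23850776113981 [-0.18213964  0.75969813  0.93904937]
```

View pics/w2.png

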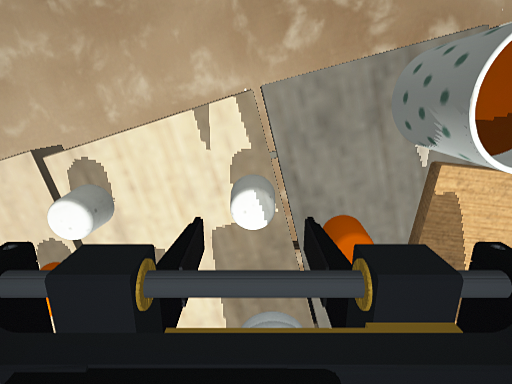

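The plug, at pixel (253,203), is centred between the fingers. I'll go down and close on it.

Call:
play_rows(
  grip_force=15,
  increments=[
    [62,[0,0,35],0],
    [62,[0,0,28],0],
    [62,[0,0,0],0],
    [36,[0,0,0],0],
    [36,[0,0,0],0],
    [36,[0,0,0],0],
  ],
)

```text
time_s: 5.68
tool_pos: [575.9, 221.6, 15.6]
orientation: [-0.0, 1.0, -0.0, 0.001]
ft_force: [-0.3, 0.8, -0.6]
width: 38.8
```

Call:
play_rows(
  increments=[
    [36,[0,0,-15],0],
    [36,[0,0,-35],0],
    [36,[0,0,-40],0],
    [36,[0,0,-30],0],
    [36,[0,0,0],0],
  ],
)

```text
time_s: 6.3
tool_pos: [577.3, 222.1, 138.6]
orientation: [-0.001, 1.0, -0.0, 0.004]
ft_force: [-1.4, 0.2, -0.8]
width: 37.3
```

Run:
```python
from m import *
s=env.sense();print(s['tool_pos'].round(1),s['width'],s['ft_force'])
W=cap('wrist','w3.png')
```

```text
[577.3 222.1 138.6] 37.27238600877475 [-1.43038681  0.24651126 -0.83886572]
```

View pics/w3.png

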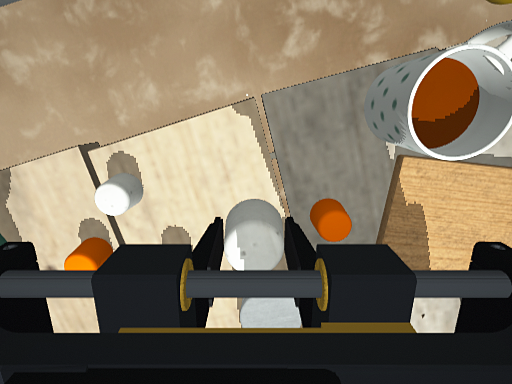

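The plug is held between the fingers at (254,235), upright. Now I'll carry it to the board at about (509,44).

Call:
play_rows(
  increments=[
    [36,[-10,30,0],0],
    [36,[-12,40,0],0],
    [36,[-15,40,0],0],
    [36,[-15,40,0],0],
    [36,[-15,28,0],0],
    [36,[0,0,0],0],
    [36,[0,0,0],0],
  ],
)

```text
time_s: 7.22
tool_pos: [507.5, 43.7, 132.9]
orientation: [-0.0, 1.0, -0.0, -0.001]
ft_force: [0.4, 0.1, -0.4]
width: 37.5
```

Run:
```python
from m import *
s=env.sense();print(s['tool_pos'].round(1),s['width'],s['ft_force'],s['qd'].round(3))
W=cap('wrist','w4.png')
s=env.sense();print(s['tool_pos'].round(1))
```

```text
[507.5  43.7 132.9] 37.534658802868435 [ 0.44827618  0.09058265 -0.38753041] [ 0.015  0.004 -0.018 -0.001  0.001 -0.001]
[507.7  44.  133.2]
```

View pics/w4.png

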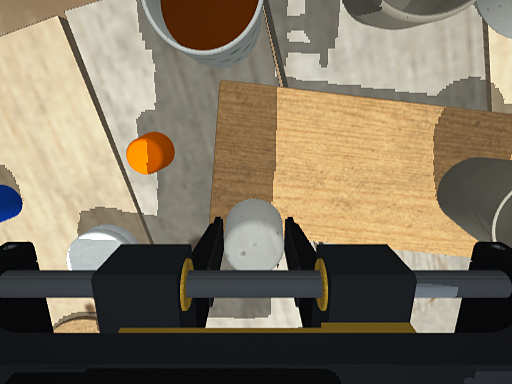

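Call:
play_rows(
  increments=[
    [36,[0,0,40],0],
    [36,[0,0,35],0],
    [36,[0,0,20],0],
    [36,[0,0,3],0],
    [36,[0,0,0],0],
    [36,[0,0,0],0],
  ],
)

```text
time_s: 8.02
tool_pos: [509.1, 43.6, 37.4]
orientation: [0.0, 1.0, 0.0, 0.001]
ft_force: [-0.8, -0.3, -0.4]
width: 37.3
```

Call:
play_rows(
  increments=[
    [36,[0,0,2],0],
    [36,[0,0,2],0],
    [36,[0,0,0],0],
    [36,[0,0,0],0],
  ],
)

```text
time_s: 8.52
tool_pos: [507.9, 43.3, 32.1]
orientation: [0.0, 1.0, -0.0, -0.0]
ft_force: [0.4, 0.3, 0.7]
width: 37.9
```

Call:
play_rows(
  increments=[
    [36,[0,0,1.5],0],
    [36,[0,0,0],0],
    [36,[0,0,0],0],
  ],
)

```text
time_s: 8.9
tool_pos: [508.0, 43.4, 32.0]
orientation: [0.0, 1.0, -0.0, -0.0]
ft_force: [-4.4, 0.5, 8.7]
width: 37.8
```

Contact shows as an 8.7 N upward force, so the plug is on the board. I'll release it gently and lift.

Call:
play_rows(
  increments=[
    [42,[0,0,0],0],
    [50,[0,0,0],0],
    [58,[0,0,0],0],
    [58,[0,0,0],0],
    [58,[0,0,-15],0],
    [58,[0,0,-35],0],
    [58,[0,0,-50],0],
    [58,[0,0,-40],0],
  ],
)

```text
time_s: 9.9
tool_pos: [508.5, 43.4, 173.9]
orientation: [0.0, 1.0, -0.0, 0.001]
ft_force: [0.0, 0.4, -0.2]
width: 57.9
```

Run:
```python
from m import *
s=env.sense();print(s['tool_pos'].round(1),s['width'],s['ft_force'],s['time_s'])
W=cap('wrist','w5.png')
```

```text
[508.5  43.4 173.9] 57.92444644346342 [ 0.03564842  0.36226689 -0.15403102] 9.9
```

View pics/w5.png

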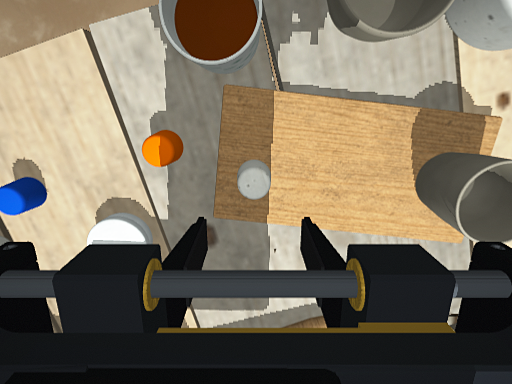

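The first plug stands on the board at (254,180). Next I'll go to plug 1 at about (565,358).

Call:
play_rows(
  increments=[
    [62,[7,-35,0],0],
    [62,[8,-45,0],0],
    [62,[8,-45,0],0],
    [62,[8,-45,0],0],
    [62,[8,-45,0],0],
    [62,[8,-45,0],0],
    [62,[8,-35,0],0],
    [62,[2,-20,0],0],
  ],
)

```text
time_s: 10.95
tool_pos: [565.2, 360.0, 171.2]
orientation: [-0.0, 1.0, 0.0, 0.0]
ft_force: [-0.1, -0.3, 1.2]
width: 62.3
```

Call:
play_rows(
  increments=[
    [62,[0,0,30],0],
    [62,[0,0,40],0],
    [62,[0,0,25],0],
    [62,[0,0,0],0],
    [62,[0,0,0],0],
  ],
)

```text
time_s: 11.58
tool_pos: [565.8, 358.5, 77.3]
orientation: [-0.0, 1.0, -0.0, 0.001]
ft_force: [-0.8, -0.8, -0.0]
width: 62.0
```

Run:
```python
from m import *
s=env.sense();print(s['tool_pos'].round(1),s['width'],s['ft_force'],s['time_s'],s['qpos'].round(2))
W=cap('wrist','w6.png')
hsv=cv2.cvtColor(W['pixels'],cv2.COLOR_RGB2HSV)
m=((hsv[...,1]<25)&(hsv[...,2]>225)).astype(np.uint8)
n,l,st,ce=cv2.connectedComponentsWithStats(m)
for i in range(1,n):
    if st[i,4]>200: print(st[i].tolist(),ce[i].round(1),ray(W,*ce[i],38).round(1))
```

```text
[565.8 358.5  77.3] 61.97973403845533 [-0.76915794 -0.75227893 -0.04346056] 11.575 [ 0.48  0.28  1.71 -0.    1.15  2.06]
[232, 191, 42, 39, 1292] [252.5 210.1] [566.4 359.7  38. ]
```

View pics/w6.png

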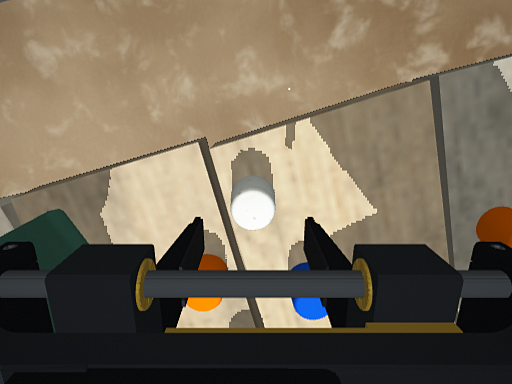

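Plug 1 is centred between the fingers at (252,208). The orange and blue decoys sit about 80 mm behind it in x, so they're clear of the fingers.

Call:
play_rows(
  increments=[
    [62,[0,0,35],0],
    [62,[0,0,27],0],
    [62,[0,0,0],0],
    [36,[0,0,0],0],
    [36,[0,0,0],0],
    [36,[0,0,0],0],
    [36,[0,0,0],0],
  ],
)

```text
time_s: 12.5
tool_pos: [565.8, 358.8, 15.0]
orientation: [-0.001, 1.0, -0.0, 0.001]
ft_force: [0.2, 0.4, 2.9]
width: 37.5
```

Call:
play_rows(
  increments=[
    [36,[0,0,-15],0],
    [36,[0,0,-35],0],
    [36,[0,0,-40],0],
    [36,[0,0,-35],0],
    [36,[0,0,0],0],
    [36,[0,0,0],0],
  ],
)

```text
time_s: 13.25
tool_pos: [564.4, 358.1, 137.8]
orientation: [0.0, 1.0, -0.0, -0.001]
ft_force: [-0.2, -0.2, -1.3]
width: 37.7
```

Run:
```python
from m import *
s=env.sense();print(s['tool_pos'].round(1),s['width'],s['ft_force'],s['time_s'])
W=cap('wrist','w7.png')
```

```text
[564.4 358.1 137.8] 37.66320143037407 [-0.20181898 -0.15175381 -1.3363444 ] 13.25
```

View pics/w7.png

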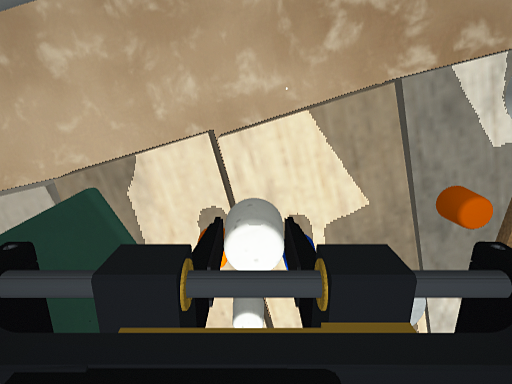

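The plug is held. I'll carry it to about (500,-27), passing over the first plug with roughly 70 mm to spare.

Call:
play_rows(
  increments=[
    [36,[-6,30,0],0],
    [36,[-8,50,0],0],
    [36,[-8,54,0],0],
    [36,[-9,54,0],0],
    [36,[-9,54,0],0],
    [36,[-8,54,0],0],
    [36,[-8,50,0],0],
    [36,[-8,40,0],0],
  ],
)

```text
time_s: 14.3
tool_pos: [499.1, -29.2, 136.5]
orientation: [-0.0, 1.0, -0.001, -0.002]
ft_force: [1.0, -0.1, -0.3]
width: 37.6
```

Call:
play_rows(
  increments=[
    [36,[0,0,0],0],
    [36,[0,0,0],0],
  ],
)

```text
time_s: 14.55
tool_pos: [500.2, -27.2, 137.3]
orientation: [-0.0, 1.0, -0.0, -0.001]
ft_force: [-0.1, 0.1, -0.2]
width: 37.7
```

Run:
```python
from m import *
s=env.sense();print(s['tool_pos'].round(1),s['width'],s['ft_force'],s['time_s'])
W=cap('wrist','w8.png')
```

```text
[500.2 -27.2 137.3] 37.73605027406071 [-0.13546821  0.05336088 -0.15993651] 14.55
```

View pics/w8.png

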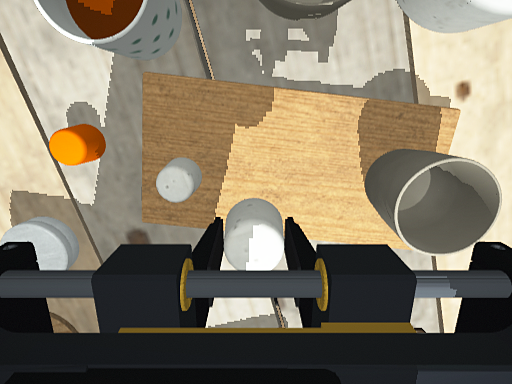

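Call:
play_rows(
  increments=[
    [36,[0,0,40],0],
    [36,[0,0,38],0],
    [36,[0,0,20],0],
    [36,[0,0,3],0],
    [36,[0,0,0],0],
    [36,[0,0,0],0],
  ],
)

```text
time_s: 15.35
tool_pos: [502.1, -27.5, 39.0]
orientation: [0.0, 1.0, 0.0, 0.001]
ft_force: [0.1, -0.8, -1.1]
width: 37.5
```

Call:
play_rows(
  increments=[
    [36,[0,0,2],0],
    [36,[0,0,0],0],
    [36,[0,0,0],0],
  ],
)

```text
time_s: 15.72
tool_pos: [500.9, -27.7, 35.7]
orientation: [0.0, 1.0, -0.0, 0.0]
ft_force: [0.7, -0.4, 0.8]
width: 37.7
```

Call:
play_rows(
  increments=[
    [36,[0,0,2],0],
    [36,[0,0,1],0],
    [36,[0,0,0],0],
    [36,[0,0,0],0],
  ],
)

```text
time_s: 16.23
tool_pos: [500.9, -27.6, 32.5]
orientation: [-0.0, 1.0, -0.0, -0.0]
ft_force: [0.3, 0.3, -1.4]
width: 37.8
```

Call:
play_rows(
  increments=[
    [36,[0,0,1.5],0],
    [36,[0,0,0],0],
    [36,[0,0,0],0],
  ],
)

```text
time_s: 16.6
tool_pos: [500.9, -27.6, 31.1]
orientation: [-0.0, 1.0, -0.0, -0.0]
ft_force: [-0.4, 0.8, -0.7]
width: 37.5
```

Call:
play_rows(
  increments=[
    [36,[0,0,1],0],
    [36,[0,0,0],0],
    [36,[0,0,0],0],
  ],
)

```text
time_s: 16.98
tool_pos: [501.0, -27.6, 30.9]
orientation: [-0.0, 1.0, -0.0, -0.0]
ft_force: [-2.3, 0.3, 5.7]
width: 37.7
```

Contact again, at 5.7 N. I'll release and lift.

Call:
play_rows(
  increments=[
    [42,[0,0,0],0],
    [50,[0,0,0],0],
    [54,[0,0,0],0],
    [54,[0,0,0],0],
    [54,[0,0,-15],0],
    [54,[0,0,-35],0],
    [54,[0,0,-50],0],
    [54,[0,0,-50],0],
  ],
)

```text
time_s: 17.98
tool_pos: [500.8, -27.6, 182.6]
orientation: [0.0, 1.0, -0.0, 0.0]
ft_force: [-0.1, -0.3, -0.3]
width: 54.2
```

Call:
play_rows(
  increments=[
    [54,[-20,0,-40],0],
    [54,[-40,0,-40],0],
    [54,[-40,0,0],0],
    [54,[0,0,0],0],
    [54,[0,0,0],0],
  ],
)

```text
time_s: 18.6
tool_pos: [401.2, -27.6, 260.6]
orientation: [0.0, 1.0, -0.0, 0.001]
ft_force: [0.8, 0.2, -0.7]
width: 53.7
```

Run:
```python
from m import *
s=env.sense();print(s['tool_pos'].round(1),s['time_s'])
W=cap('wrist','w9.png');S=cap('scene','s9.png');T=cap('top','t9.png')
O=np.array([512.4,-66.6]);
hsv=cv2.cvtColor(W['pixels'],cv2.COLOR_RGB2HSV)
m=((hsv[...,1]<30)&(hsv[...,2]>165)).astype(np.uint8)
n,l,st,ce=cv2.connectedComponentsWithStats(m)
for i in range(1,n):
    if 200<st[i,4]<3000:
        p=ray(W,*ce[i],54);d=p[:2]-O;print(st[i].tolist(),ce[i].round(1),p.round(1),'local',(d@[.994,-.107]).round(1),(d@[.107,.994]).round(1))
white(T,0,38,'top');white(S,0,38,'scene')
cv2.imwrite('pics/s9.png',S['pixels'][:,:,::-1])
```

```text
[401.2 -27.6 260.6] 18.6
[303, 0, 38, 11, 294] [322.    3.9] [ 582.9 -103.4   54. ] local 74.0 -29.0
[181, 63, 26, 28, 553] [193.7  76.1] [507.7  43.   54. ] local -16.4 108.5
[240, 68, 28, 31, 668] [253.6  83.2] [499.8 -27.5  54. ] local -16.7 37.5
[56, 118, 57, 52, 2192] [ 82.6 143.7] [428.4 186.4  54. ] local -110.6 242.5
[209, 127, 43, 90, 2238] [231.1 174.7] [388.3   1.5  54. ] local -130.6 54.4
[249, 163, 21, 44, 425] [257.5 189.1] [369.  -32.5  54. ] local -146.1 18.6
[268, 231, 20, 39, 228] [278.8 248.5] [283.1 -62.3  54. ] local -228.3 -20.3
[244, 235, 33, 35, 582] [261.7 252.6] [276.9 -38.6  54. ] local -237.1 2.6
[285, 298, 19, 30, 253] [292.5 313.2] [177.  -85.1  54. ] local -331.4 -54.3
top [406.1 100.5] [379, 73, 56, 56, 1048] [ 707.1 -221.1   38. ]
top [322.5 190.2] [316, 184, 14, 13, 135] [499.8 -31.5  38. ]
top [219.2 222.7] [204, 208, 31, 30, 718] [423.4 200.7  38. ]
top [147.1 228.9] [141, 223, 13, 13, 139] [407.4 362.7  38. ]
top [ 62.7 286.4] [34, 227, 70, 136, 1504] [276.8 548.1  38. ]
top [ 71.9 271.1] [58, 246, 28, 66, 546] [311.1 528.5  38. ]
top [ 20.7 273.9
[... 929 characters left out ...]
1  38. ]
scene [418.7 178.5] [396, 173, 39, 13, 168] [144.7 -59.3  38. ]
scene [455.5 183.1] [442, 180, 24, 8, 84] [ 62.5 -85.   38. ]
scene [224.  250.2] [213, 239, 19, 25, 77] [475.8 313.4  38. ]
scene [241.7 287.8] [233, 277, 19, 24, 330] [405.4 369.3  38. ]
scene [346.8 288.4] [341, 281, 15, 19, 118] [216.3 277.6  38. ]
scene [257.8 302.1] [251, 299, 17, 7, 48] [364.3 381.   38. ]
scene [367.9 317.3] [360, 311, 15, 14, 58] [162.4 314.2  38. ]
scene [297.4 319.7] [284, 317, 25, 8, 54] [282.2 378.1  38. ]
scene [407.8 357.3] [397, 353, 23, 10, 67] [ 77.1 351.5  38. ]
scene [429.7 361.6] [421, 359, 19, 7, 54] [ 39.7 341.2  38. ]
scene [447.5 377.6] [434, 373, 25, 11, 86] [  6.1 353.6  38. ]
```

View pics/w9.png

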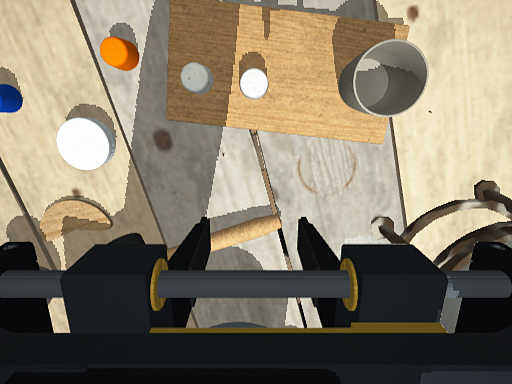

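View pics/s9.png

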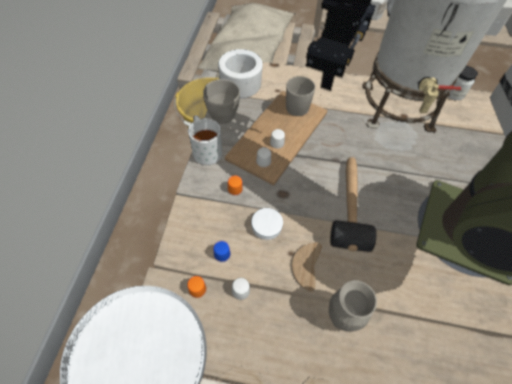

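View pics/t9.png

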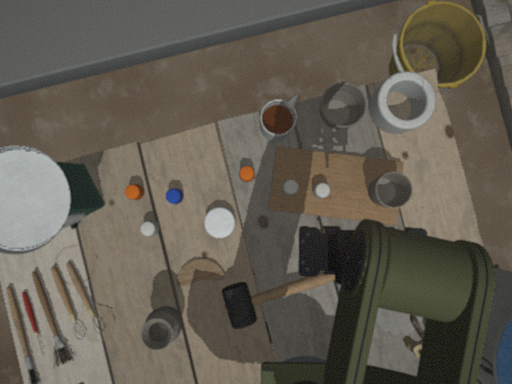

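In all three views both plugs stand on the bare wood, at board-local (-16,108) and (-17,38). The third is unmoved at (407,363) and the gripper is clear, so I'm handing in.

```bash
python3 -c "
from workcell import env
print(env.sense()['time_s'],env.sense()['ft_force'],env.sign_off())"
```

```text
the job is handed in; nothing more can be done
18.75 [ 0.23454996 -0.36448274 -0.66336045] None
```

I moved two of the three white plugs, from about (573,221) and (565,358), onto the ware board. The job was handed in at 18.75 s of the 40 s allowed.

**On the board:** in the last wrist picture both plugs stand upright on the bare wood. In board coordinates they are at about (-16, +108) and (-17, +38) mm, well inside the limits.

**Third plug:** it stands at about (407,363), within 1 mm of its first measurement. The orange and blue look-alikes and the tin were left alone.

**Forces:** the wrist readings I saw peaked at about 10 N, when setting the first plug down. At hand-in the gripper was clear of everything.

**Disagreements:** the cameras differed by only 2 to 4 mm. The top-view corners made the board 146 x 297 mm rather than 150 x 300, which doesn't matter with these margins. In the last top and scene pictures my colour mask missed the plug in the shadow, so I confirmed that one by eye there and with the mask in the wrist picture.

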